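# Switch the dust extraction over to the hood

## Task

The extractor is running and the panel to be sanded is coming under the bell-mouth hood. With the fingertips, push the hood's blast gate wide open first, so that the extractor is never starved, and only then push the gates of the other two branches (hose cuff and bench elbow) fully shut. Push each slide by its bent lip, do not pinch it, and leave everything else on the bench where it stands.

Things in the scene. Friction and masses are not known exactly. Their poses are not given: they have to be found in the camera images.
- duct: Fixed grey metal trunk duct, 100 mm diameter, 760 mm long, along its own y, axis 100 mm over the bench, on two plywood saddles. Origin on the bench under its axis; x points away from the robot. Three 50 mm branches leave it towards the robot, 230 mm apart, gates 115 mm in front of its axis; which branch stands where varies.
- hood_branch: Branch with a round black bell-mouth, 144 mm wide, 124 mm before the gate, top 172 mm high. Origin on the bench under the gate; x points to the duct (away from the robot), y along the duct, the way the gate opens, z up. Fixed. Pipe axis 100 mm over the bench. Its gate: bare aluminium housing 76 mm wide (y), 62 to 138 mm over the bench, 14 mm thick (x), centred over the origin.
- cuff_branch: Branch with a straight black hose cuff, 68 mm wide, ending 120 mm before the gate. Origin on the bench under the gate; x points to the duct (away from the robot), y along the duct, the way the gate opens, z up. Fixed. Pipe axis 100 mm over the bench. Its gate: bare aluminium housing 76 mm wide (y), 62 to 138 mm over the bench, 14 mm thick (x), centred over the origin.
- elbow_branch: Branch with a grey elbow turning down into the bench 95 mm before the gate. Origin on the bench under the gate; x points to the duct (away from the robot), y along the duct, the way the gate opens, z up. Fixed. Pipe axis 100 mm over the bench. Its gate: bare aluminium housing 76 mm wide (y), 62 to 138 mm over the bench, 14 mm thick (x), centred over the origin.
- hood_gate (a joint): Travel of the hood branch's thin steel slide (m): 0 = pushed fully in, shut; 0.054 = fully out, wide open; firm stops at both ends. It comes out of the housing's +y side: moves along the branch's +y to open, -y to shut. Stays where left; about 3 N moves it.
- hood_lip (a point): Lip of the hood slide: its outer end bent square towards the robot, a flat upright plate 31 mm deep (x), 3 mm thick (y), 60 mm high (70 to 130 mm over the bench). Point: middle of the lip's top edge, 15 mm in front of the slide; moves with it. When shut, 40 mm of free air, open above, between its inner face and the housing; outer face free too.
- cuff_gate (a joint): Travel of the cuff branch's thin steel slide (m): 0 = pushed fully in, shut; 0.054 = fully out, wide open; firm stops at both ends. It comes out of the housing's +y side: moves along the branch's +y to open, -y to shut. Stays where left; about 3 N moves it.
- cuff_lip (a point): Lip of the cuff slide: its outer end bent square towards the robot, a flat upright plate 31 mm deep (x), 3 mm thick (y), 60 mm high (70 to 130 mm over the bench). Point: middle of the lip's top edge, 15 mm in front of the slide; moves with it. When shut, 40 mm of free air, open above, between its inner face and the housing; outer face free too.
- elbow_gate (a joint): Travel of the elbow branch's thin steel slide (m): 0 = pushed fully in, shut; 0.054 = fully out, wide open; firm stops at both ends. It comes out of the housing's +y side: moves along the branch's +y to open, -y to shut. Stays where left; about 3 N moves it.
- elbow_lip (a point): Lip of the elbow slide: its outer end bent square towards the robot, a flat upright plate 31 mm deep (x), 3 mm thick (y), 60 mm high (70 to 130 mm over the bench). Point: middle of the lip's top edge, 15 mm in front of the slide; moves with it. When shut, 40 mm of free air, open above, between its inner face and the housing; outer face free too.
- adapter: Loose stepped grey plastic hose adapter standing between two branches, 60 mm across, 85 mm high. Bystander; origin at the middle of its underside.
- wax_tin: Loose round wax tin with black lid between two branches, 63 mm across, 42 mm high. Bystander; origin at the middle of its underside.
- sprayer: Loose white trigger sprayer behind the duct, 72 mm across, 212 mm high. Bystander; origin at the middle of its underside.
- compound_bottle: Loose bottle of polishing compound behind the duct, 64 mm across, 190 mm high. Bystander; origin at the middle of its underside.
- sanding_block: Loose wooden sanding block with rubber sole, 125 x 68 x 38 mm. Bystander; origin at the middle of its underside.
- spanner: Loose steel spanner lying flat, 180 mm long. Bystander; origin at its underside.

How it is judged:
On the way, in this order (a step that is already met when the one before it is completed fails the run):
1. the hood's gate is wide open while the other two are both still open (value of joint hood_gate above 0.048 m and value of joint each of cuff_gate, elbow_gate above 0.02 m), for 0.2 s.
2. the cuff's and the elbow's gates are both fully shut (value of joint each of cuff_gate, elbow_gate below 0.004 m), for 0.2 s.
At the end, for the whole second after the job is handed in: The hood's gate is wide open (slide out at least 48 of 54 mm) and the cuff's and elbow's gates are shut (slides within 4 mm of fully in) (all of step 2 and value of joint hood_gate above 0.048 m); the robot touches nothing.
It fails at once if a bystander is moved more than 25 mm, or lifted (distance of any of adapter, wax_tin, sprayer, compound_bottle, sanding_block, spanner from where it was at the start of the episode above 0.025 m).
It fails at once if a slide's lip is pinched between the fingers instead of pushed ((x of the grasp point in the frame of hood_lip between -0.04 and 0.03 m and y of the grasp point in the frame of hood_lip between -0.004 and 0.004 m and z of the grasp point in the frame of hood_lip between -0.06 and 0.008 m and contact force between the fingers and hood_branch above 15 N) or (x of the grasp point in the frame of cuff_lip between -0.04 and 0.03 m and y of the grasp point in the frame of cuff_lip between -0.004 and 0.004 m and z of the grasp point in the frame of cuff_lip between -0.06 and 0.008 m and contact force between the fingers and cuff_branch above 15 N) or (x of the grasp point in the frame of elbow_lip between -0.04 and 0.03 m and y of the grasp point in the frame of elbow_lip between -0.004 and 0.004 m and z of the grasp point in the frame of elbow_lip between -0.06 and 0.008 m and contact force between the fingers and elbow_branch above 15 N)).
It also fails if it takes over 51 s, if anything falls off the work surface, if the arm or the gripper's body presses on something with over 40 N, if the wrist force passes 120 N, or if a joint passes its speed limit or range.

## Robot

A 6-joint arm with a two-finger parallel gripper is mounted at the origin on the work surface. World frame = base frame: x ahead of the robot, y to its left, z up, the work surface at z = 0. Lengths are in m, angles in rad, forces in N, time in s.
With the tool pointing down it reaches from about 0.325 to 0.925 m from the base axis. Payload 3.1 kg.
Tool frame: the origin (TCP) lies between the finger pads; the fingertips stand 8 mm ahead of it and the grasp point (between the pads) lies 11 mm behind it; z points along the fingers, y is the direction in which the jaws open and shut (so a half turn about z gives the same grasp; the last joint's range is limited). The gripper opens to 85 mm and grips with 20 to 120 N. Pads are 22 mm wide; open, the fingers measure 114 mm over their backs; the gripper's body (76 mm by 85 mm) begins 54 mm behind the grasp point. The pads swing forward as they close: fully open they stand 13 mm farther back than shut.
Start: joints at [-0.112, 0.217, 1.613, -0, 1.311, -0.112], TCP at [0.625, 0, 0.239] pointing down, gripper open.
Joint ranges: [-2.75, 2.75], [-0.78, 2.1], [0.31, 2.55], [-1.13, 4.27], [0.13, 2.63], [-2.58, 2.58]. Speed limits (rad/s): [2.79, 2.79, 3.14, 3.14, 3.14, 3.14].

## Interface

Orientations are given as a unit quaternion [x, y, z, w].
In Python, from bench import env gives the robot as it stands.
- The arm moves only by the tool carry_out, never from a script. Its argument "increments" is a list that holds one entry, the list of rows, each a list of 7 numbers: the turn, a rotation vector about the tool's x, y, z in degrees, then the shift along the tool's x, y, z in units of 25 mm (1.0 is 25 mm), then the finger opening in mm, from 0 to 85.4. In form: [[[wx, wy, wz, dx, dy, dz, grip], ...]]. A call has 1 to 5 rows; each row shifts and turns the commanded pose from where the row before left it, along the tool's axes as they then stand; what a row does not reach is not made up. A row lasts 1/12 s, in which the tool goes at most 41.7 mm and 7.16 degrees, less where a joint would pass 70% of its speed; a pose out of reach is approached as far as the arm can. A call is refused whole if a number of a shift passes 1 or a number of a turn 7.16, either way. A call with a gripper value outside its range is refused whole. The fingers move at their own pace and stop on an object; "force" is the grip in N (left out, the last holds). Time passes only in rows, so rows that do not move let the fingers close. It gives the time, the measured TCP pose, the force and the opening at its end, in the units of the state.
- env.read_state(): the state, without advancing time (a new reading comes with each control period).
- env.grab_frame(name): name is "scene" or "side" or "wrist"; returns a dict with "color" (480x640x3 uint8, blue, green, red), "depth" (480x640 float32, m along the optical axis (not along the pixel's ray), 0 where there is no reading), "camera_matrix" (3x3 intrinsics, pixels), "xyz" and "orientation" of the camera in the world; the wrist camera has in their place "T_tool_cam" (4x4, takes a point from camera to tool coordinates, whose origin is the TCP and whose axes are the flange's). Camera axes: x right, y up, looking along -z (the intrinsics and any distortion apply to the point x, -y, -z); pixel columns grow to the right and rows downward; lengths in m; the calibration is good to about 2 mm. A picture is of the moment at which its call begins: read the wrist's pose just before it.
- env.job_done(): hands the job in, once; it reports no verdict.
The state is a dict: "time_s": time; "joint_positions": joint angles; "qvel": joint speeds; "joint_torque": joint torques, N m; "ee_pos": TCP position; "tool_rot": TCP orientation; "force": force on the tool from outside, world axes, zero at the start; "ft_torque": the same for the moment, N m; "opening": finger opening in m.
Only numpy, scipy, OpenCV 4.12 (cv2) and the standard library are available. Lean on these libraries where they do the work, as an engineer would, in place of code of your own. Each camera call takes 0.05 s, during which the arm holds its last target. There are 200 camera calls.

## Working session

There is one attempt and no reset: what is moved stays moved. The work goes in short steps, Python scripts to look and compute and a tool call to move; the robot and the scene stay as the last step left them, time stands still between calls to the robot, and variables do not carry over. Pictures are saved under pics/ and viewed, about 8 in all and at most 12, crops included, and the job is handed in when it is done.

Besides the shell and the picture viewer there is one more tool, called after ">>>" as name([rows], argument=value, ...), one row to a line, values as JSON. carry_out: Moves the arm, as the interface text tells. Its arguments: {"type":"object","properties":{"increments":{"type":"array"},"force":{"type":"number"}},"required":["increments"]}

```bash
mkdir -p pics
cat > h.py <<'E'
import numpy as np, cv2
from scipy.spatial.transform import Rotation as R
from bench import env
def cloud(name):
    s=env.read_state(); f=env.grab_frame(name); K=np.array(f["camera_matrix"]); d=f["depth"]
    v,u=np.mgrid[:480,:640]
    P=np.stack([(u-K[0,2])/K[0,0]*d,-(v-K[1,2])/K[1,1]*d,-d],-1)
    if name=="wrist":
        T=np.array(f["T_tool_cam"]); P=P@T[:3,:3].T+T[:3,3]
        P=P@R.from_quat(s["tool_rot"]).as_matrix().T+np.array(s["ee_pos"])
    else:
        o=np.array(f["orientation"]); M=R.from_quat(o).as_matrix() if o.size==4 else o
        P=P@M.T+np.array(f["xyz"])
    P[d==0]=np.nan
    return f["color"],P
E
python3 - <<'E'
from h import *
s=env.read_state(); print(s)
for n in ["scene","side","wrist"]:
    c,P=cloud(n); cv2.imwrite(f"pics/{n}0.png",c); np.save(f"{n}0.npy",P)
    f=env.grab_frame(n); print(n,{k:f[k] for k in f if k not in("color","depth")})
E
```

```text
{'time_s': 0.0, 'joint_positions': array([-1.12191672e-01,  2.17798473e-01,  1.61492484e+00,  1.03035907e-05,
        1.31129121e+00, -1.12183096e-01]), 'qvel': array([-0.00172673, -0.00021959, -0.0017625 ,  0.00217542, -0.00138361,
       -0.00063007]), 'joint_torque': array([-2.90135131e-04, -3.96841800e+01, -3.03850436e+01, -2.80225659e-04,
        9.87685227e-03,  9.68610237e-06]), 'ee_pos': array([6.24207636e-01, 1.19626879e-04, 2.37945612e-01]), 'tool_rot': array([ 0.70711023,  0.70710229, -0.00075112, -0.00094984]), 'force': array([ 0.93610229, -0.44843668, -0.97034465]), 'ft_torque': array([ 0.00718475, -0.05657408, -0.02610702]), 'opening': 0.08532404281893943}
scene {'camera_matrix': array([[480.17935777,   0.        , 313.85613992],
       [  0.        , 480.17935777, 248.15291742],
       [  0.        ,   0.        ,   1.        ]]), 'xyz': array([ 1.29847941, -0.17830731,  1.0221309 ]), 'orientation': array([0.24716255, 0.21344154, 0.60776297, 0.72386294])}
side {'camera_matrix': array([[447.5931455 ,   0.        , 312.5804592 ],
       [  0.        , 447.5931455 , 238.43252204],
       [  0.        ,   0.        ,   1.        ]]), 'xyz': array([1.33417372, 0.10267778, 0.9869924 ]), 'orientation': array([0.22195803, 0.26508804, 0.73114753, 0.58812095])}
wrist {'camera_matrix': array([[414.65512523,   0.        , 324.01252668],
       [  0.        , 414.65512523, 238.99266568],
       [  0.        ,   0.        ,   1.        ]]), 'T_tool_cam': array([[-1.98578854e-04,  9.51953103e-01,  3.06243776e-01,
         7.84438696e-02],
       [ 9.99999978e-01,  2.11476085e-04, -8.93558031e-06,
        -7.23235642e-04],
       [-7.32694883e-05,  3.06243767e-01, -9.51953124e-01,
        -1.35193325e-01],
       [ 0.00000000e+00,  0.00000000e+00,  0.00000000e+00,
         1.00000000e+00]])}
```

View pics/scene0.png

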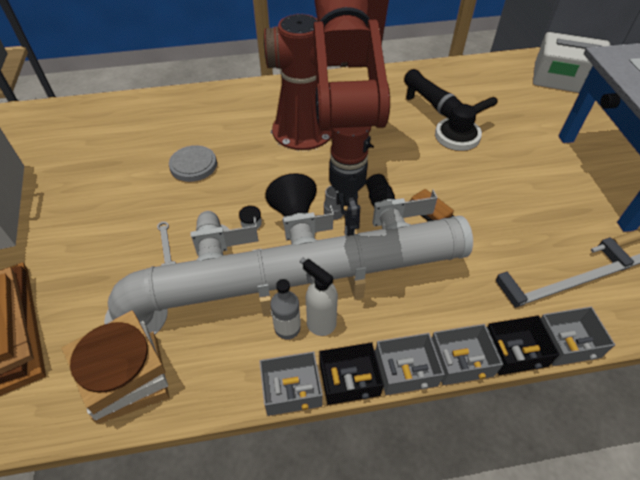

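View pics/side0.png

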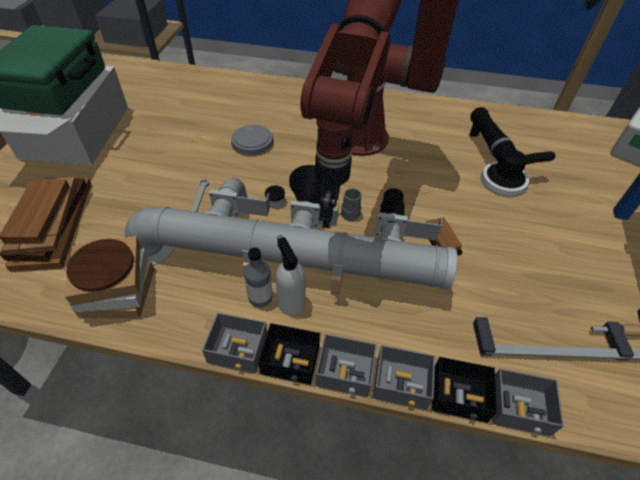

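The scene view from behind the duct has image right as +y. It shows the elbow gate at about (235,238), the hood gate at (320,222) and the cuff gate at (410,208). The adapter stands at about (330,200), between hood and cuff, and the tin at (250,215), between elbow and hood. Next I'll measure.

Run:
```python
from h import *
A=np.concatenate([np.load(f"{n}0.npy").reshape(-1,3) for n in("scene","side","wrist")])
src=np.repeat([0,1,2],480*640)
ok=np.isfinite(A).all(1); A=A[ok];src=src[ok]
m=(A[:,0]>.35)&(A[:,0]<1.0)&(abs(A[:,1])<.5)
A=A[m];src=src[m]
# duct ridge
t=A[(A[:,2]>.143)&(A[:,2]<.156)&(A[:,0]>.55)]
# height map picture, 1 px=1mm ; rows x (down=-x), cols y(right = -y)
for s,nm in((None,"hm"),):
    img=np.zeros((600,800,3),np.uint8)
    o=np.argsort(A[:,2]); B=A[o]; B=B[B[:,2]<.2]
    r=((.95-B[:,0])*1000).astype(int); c=((.4-B[:,1])*1000).astype(int)
    k=(r>=0)&(r<600)&(c>=0)&(c<800)
    col=cv2.applyColorMap((np.clip(B[:,2]/.2,0,1)*255).astype(np.uint8)[:,None],cv2.COLORMAP_JET)[:,0]
    img[r[k],c[k]]=col[k]
    img=cv2.dilate(img,np.ones((3,3)))
    cv2.imwrite("pics/hm.png",img)
```

```text
(no output)
```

View pics/hm.png

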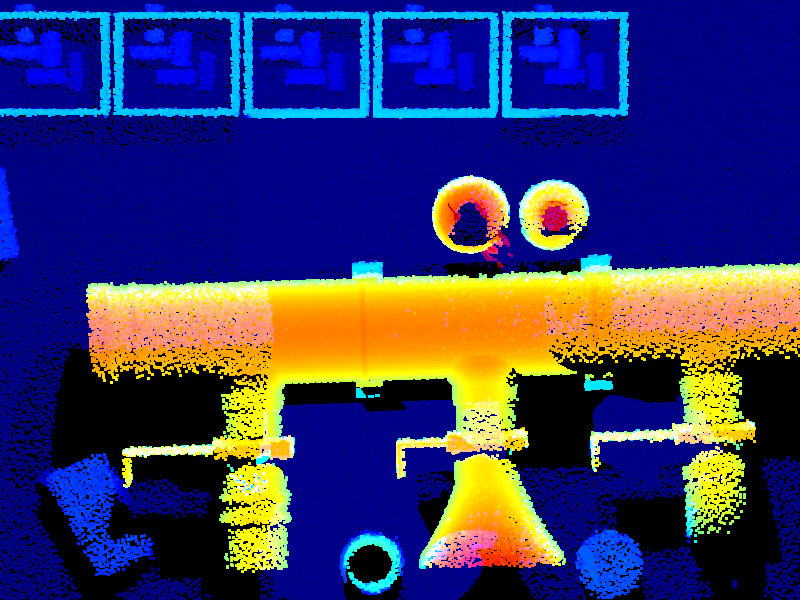

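View pics/wrist0.png

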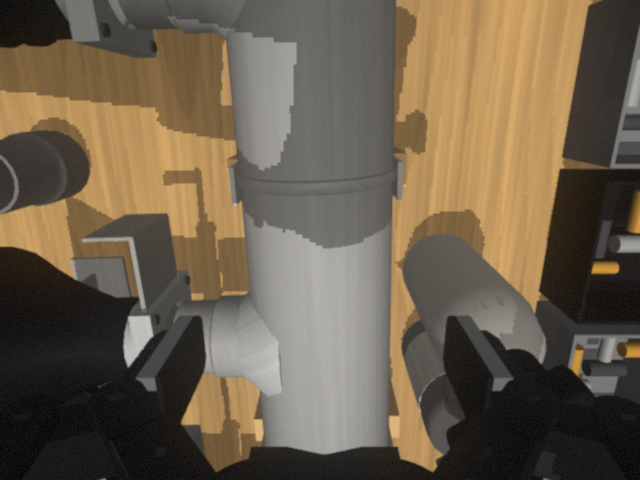

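From the height map (1 mm per pixel, y = 0.4 − c/1000, x = 0.95 − r/1000):

| Item | Position (c = column, r = row) | World / state |
|---|---|---|
| Hood lip | c≈401, r 441–476 | y≈0, about 6 mm open |
| Hood housing | starts at c≈448 | |
| Cuff lip | c≈127 | y≈0.273, about 46 mm open |
| Elbow lip | c≈594 | y≈−0.195, about 40 mm open |

The jaw axis lies along world x, so the closed fingers take up 22 mm in y and fit the hood's gap, which is centred at y≈−0.026. Now I'll close the fingers and move above the gap.

>>> carry_out([
  [[0,0,0,-0.2,-0.94,0,0],[0,0,0,-0.2,-0.94,0,0],[0,0,0,-0.2,-0.94,0,0],[0,0,0,-0.2,-0.94,0,0],[0,0,0,-0.2,-0.94,0,0]],
], force=30)

```text
time_s: 0.72
ee_pos: [0.5063, -0.0251, 0.2391]
tool_rot: [0.707, 0.707, -0.0, -0.0]
force: [-0.6, 0.2, 0.2]
opening: 0.0255
```

>>> carry_out([
  [[0,0,0,-0.05,-0.9,0,0],[0,0,0,0,0,0,0],[0,0,0,0,0,0,0],[0,0,0,0,0,0,0]],
])

```text
time_s: 1.05
ee_pos: [0.4858, -0.0263, 0.2398]
tool_rot: [0.707, 0.707, 0.001, 0.001]
force: [-0.2, -0.2, -0.2]
opening: -0.0002
```

Run:
```python
from h import *
s=env.read_state(); print(s["ee_pos"],s["opening"],s["force"],s["time_s"])
c,P=cloud("wrist"); np.save("w1.npy",P); cv2.imwrite("pics/w1.png",c)
A=np.load("scene0.npy").reshape(-1,3); A=np.concatenate([A,np.load("side0.npy").reshape(-1,3)])
for nm,y in(("hood",0.0),("cuff",.273),("elbow",-.195)):
  for n,Q in(("fix",A),("w1",P.reshape(-1,3))):
    m=(abs(Q[:,1]-y)<.008)&(Q[:,2]>.09)&(Q[:,2]<.137)&(Q[:,0]>.44)&(Q[:,0]<.498); q=Q[m]
    if len(q)>5: print(nm,n,len(q),np.percentile(q,[2,50,98],axis=0).round(4).tolist())
```

```text
[ 0.48580344 -0.02630581  0.23981593] -0.0001754202360903871 [-0.23596128 -0.15406138 -0.20760969] 1.05
hood fix 35 [[0.4737, -0.0047, 0.0958], [0.4853, -0.0014, 0.1241], [0.4978, 0.0021, 0.1297]]
hood w1 639 [[0.4744, -0.0009, 0.0912], [0.486, 0.0016, 0.1201], [0.4976, 0.0022, 0.1311]]
cuff fix 98 [[0.4649, 0.2665, 0.0929], [0.4871, 0.2713, 0.1191], [0.4979, 0.2762, 0.1297]]
elbow fix 26 [[0.48, -0.1987, 0.0912], [0.4895, -0.1937, 0.1175], [0.497, -0.1927, 0.1304]]
elbow w1 551 [[0.4805, -0.1947, 0.0911], [0.486, -0.1935, 0.1128], [0.4913, -0.1923, 0.1294]]
```

View pics/w1.png

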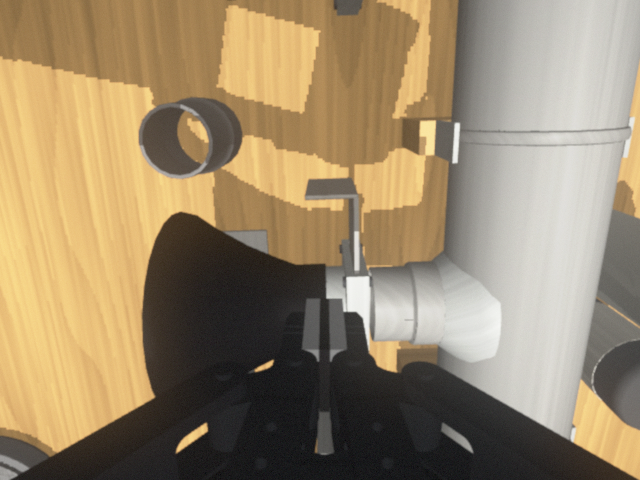

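The wrist view shows the closed fingers over the hood gap. The lip's top edge is at (330,190) and the housing at about (355,285). The measured lip is at y≈0.0005, x 0.474–0.507, so the position is good and I'll descend with an x shift of −2 mm.

>>> carry_out([
  [[0,0,0,0,-0.08,0.8,0],[0,0,0,0,0,0.9,0],[0,0,0,0,0,0.9,0],[0,0,0,0,0,0.7,0],[0,0,0,0,0,0,0]],
])

```text
time_s: 1.52
ee_pos: [0.4807, -0.0256, 0.1526]
tool_rot: [0.707, 0.707, -0.002, -0.003]
force: [-1.4, 0.2, -0.8]
opening: -0.0003
```

>>> carry_out([
  [[0,0,0,0,0,0.7,0],[0,0,0,0,0,0.7,0],[0,0,0,0,0,0.7,0],[0,0,0,0,0,0,0],[0,0,0,0,0,0,0]],
])

```text
time_s: 1.93
ee_pos: [0.4833, -0.0261, 0.1044]
tool_rot: [0.707, 0.707, -0.0, -0.001]
force: [0.0, 1.2, 0.0]
opening: -0.0
```

>>> carry_out([
  [[0,0,0,0.5,-0.02,0,0],[0,0,0,0.5,-0.02,0,0],[0,0,0,0.5,-0.02,0,0],[0,0,0,0.5,-0.02,0,0],[0,0,0,0.3,0,0,0]],
])

```text
time_s: 2.35
ee_pos: [0.483, 0.0312, 0.1063]
tool_rot: [0.707, 0.707, 0.001, 0.002]
force: [0.4, -3.7, -1.0]
opening: -0.0
```

>>> carry_out([
  [[0,0,0,0.1,0,0,0],[0,0,0,0,0,0,0],[0,0,0,0,0,0,0]],
])

```text
time_s: 2.6
ee_pos: [0.4818, 0.0339, 0.1053]
tool_rot: [0.707, 0.707, 0.001, 0.0]
force: [-0.2, -0.6, 0.5]
opening: -0.0001
```

>>> carry_out([
  [[0,0,0,0.1,0,0,0],[0,0,0,0.1,0,0,0],[0,0,0,0,0,0,0]],
])

```text
time_s: 2.85
ee_pos: [0.4818, 0.0342, 0.1052]
tool_rot: [0.706, 0.708, -0.003, 0.004]
force: [-1.0, -16.1, 2.1]
opening: -0.0001
```

>>> carry_out([
  [[0,0,0,0.1,0,0,0],[0,0,0,0,0,0,0],[0,0,0,0,0,0,0]],
])

```text
time_s: 3.1
ee_pos: [0.4818, 0.0342, 0.1052]
tool_rot: [0.706, 0.708, -0.005, 0.005]
force: [-0.2, -22.6, 2.2]
opening: 0.0
```

The slide is firmly on its stop (22 N with no further motion). I'll back off, lift and check.

>>> carry_out([
  [[0,0,0,-0.4,0,0,0],[0,0,0,-0.3,0,0,0],[0,0,0,0,0,0.0,0],[0,0,0,0,0,-0.9,0],[0,0,0,0,0,-0.9,0]],
])

```text
time_s: 3.52
ee_pos: [0.4788, 0.0244, 0.1478]
tool_rot: [0.707, 0.707, -0.001, -0.003]
force: [0.2, 0.1, 0.1]
opening: -0.0002
```

>>> carry_out([
  [[0,0,0,0,0,-0.9,0],[0,0,0,0,0,-0.9,0],[0,0,0,0,0,-0.9,0],[0,0,0,0,0,-0.5,0],[0,0,0,0,0,0,0]],
])

```text
time_s: 3.93
ee_pos: [0.4832, 0.0243, 0.233]
tool_rot: [0.707, 0.707, 0.003, 0.002]
force: [0.7, -0.2, 1.2]
opening: 0.0001
```

Run:
```python
from h import *
s=env.read_state(); print(s["ee_pos"],s["tool_rot"],s["force"],s["time_s"])
c,P=cloud("wrist"); cv2.imwrite("pics/w2.png",c); Q=P.reshape(-1,3)
for nm,y in(("hood",.048),("cuff",.273)):
    m=(abs(Q[:,1]-y)<.012)&(Q[:,2]>.09)&(Q[:,2]<.137)&(Q[:,0]>.44)&(Q[:,0]<.495); q=Q[m]
    if len(q)>5: print(nm,len(q),np.percentile(q,[2,50,98],axis=0).round(4).tolist())
```

```text
[0.48324139 0.02433932 0.23301596] [0.70698122 0.70722374 0.0026411  0.00227083] [ 0.73696457 -0.17442428  1.16586463] 3.9333
hood 655 [[0.4728, 0.0459, 0.0913], [0.4838, 0.0484, 0.1196], [0.4945, 0.0489, 0.1312]]
```

View pics/w2.png

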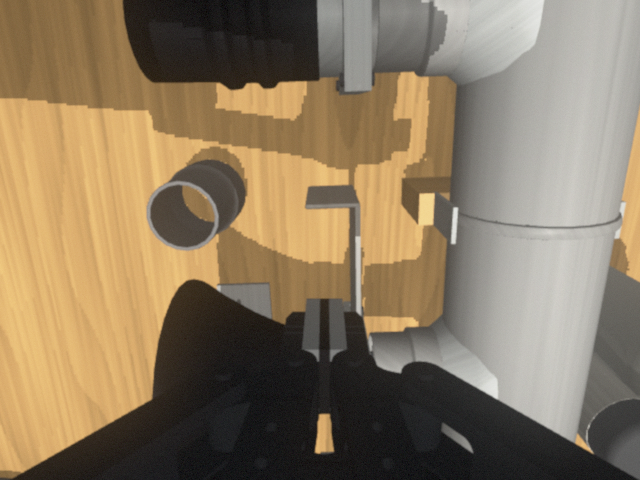

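The hood lip, at (330,195), is now at y≈0.048, a move of 47 mm to the stop, so the hood gate is wide open. Next I'll go to the outer side of the cuff lip at y≈0.30.

>>> carry_out([
  [[0,0,0,0.9,-0.05,0,0],[0,0,0,0.9,-0.05,0,0],[0,0,0,0.9,-0.05,0,0],[0,0,0,0.9,-0.05,0,0],[0,0,0,0.9,0,0,0]],
])

```text
time_s: 4.4
ee_pos: [0.4742, 0.1375, 0.2269]
tool_rot: [0.707, 0.707, -0.001, -0.002]
force: [0.0, -1.0, -1.0]
opening: 0.0002
```

>>> carry_out([
  [[0,0,0,0.9,0,0,0],[0,0,0,0.9,0,0,0],[0,0,0,0.9,0,0,0],[0,0,0,0.9,0,0,0],[0,0,0,0.9,0,0,0]],
])

```text
time_s: 4.82
ee_pos: [0.4743, 0.2498, 0.2268]
tool_rot: [0.707, 0.707, -0.002, -0.001]
force: [-0.3, -0.3, 0.4]
opening: -0.0001
```

>>> carry_out([
  [[0,0,0,0.9,0,0,0],[0,0,0,0.9,0,0,0],[0,0,0,0.2,0,0,0],[0,0,0,0,0,0,0],[0,0,0,0,0,0,0]],
])

```text
time_s: 5.23
ee_pos: [0.4751, 0.2982, 0.2277]
tool_rot: [0.707, 0.707, -0.002, -0.0]
force: [-0.9, 0.0, -0.5]
opening: 0.0002
```

Run:
```python
from h import *
s=env.read_state(); print(s["ee_pos"],s["tool_rot"],s["force"],s["time_s"])
c,P=cloud("wrist"); cv2.imwrite("pics/w3.png",c)
for n,P in(("w",P),("scene",cloud("scene")[1]),("side",cloud("side")[1])):
    Q=P.reshape(-1,3); m=(abs(Q[:,1]-.271)<.01)&(Q[:,2]>.09)&(Q[:,2]<.135)&(Q[:,0]>.44)&(Q[:,0]<.494); q=Q[m]
    if len(q)>5: print(n,len(q),np.percentile(q,[2,50,98],axis=0).round(4).tolist())
```

```text
[0.47505841 0.29819135 0.2276538 ] [ 7.06849909e-01  7.07361700e-01 -1.58945368e-03 -3.23900652e-04] [-0.90590808  0.03946834 -0.53075843] 5.2333
w 1219 [[0.4654, 0.274, 0.0911], [0.4795, 0.2763, 0.116], [0.4934, 0.2771, 0.1311]]
scene 35 [[0.4664, 0.2687, 0.1033], [0.4765, 0.2708, 0.1222], [0.4907, 0.2736, 0.1288]]
side 21 [[0.4647, 0.2731, 0.1057], [0.4772, 0.2736, 0.1261], [0.4932, 0.2759, 0.1297]]
```

View pics/w3.png

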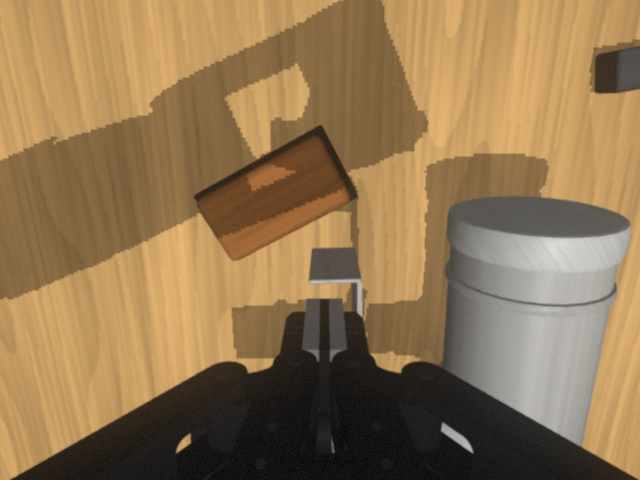

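The cuff lip is at (335,265), with its outer face at y≈0.277 and the fingers 10 mm outside it. The sanding block, 38 mm high, stays below the fingertips. I'll descend, then push in −y.

>>> carry_out([
  [[0,0,0,0.15,0.05,0.7,0],[0,0,0,0,0,0.9,0],[0,0,0,0,0,0.9,0],[0,0,0,0,0,0.9,0],[0,0,0,0,0,0.9,0]],
])

```text
time_s: 5.8
ee_pos: [0.4776, 0.3015, 0.1212]
tool_rot: [0.708, 0.707, 0.0, 0.0]
force: [-0.3, 1.0, 0.1]
opening: 0.0001
```

>>> carry_out([
  [[0,0,0,0,0,0.6,0],[0,0,0,0,0,0,0],[0,0,0,0,0,0,0]],
])

```text
time_s: 6.05
ee_pos: [0.4767, 0.3014, 0.106]
tool_rot: [0.708, 0.707, -0.001, -0.0]
force: [0.7, 1.3, -0.3]
opening: 0.0001
```

>>> carry_out([
  [[0,0,0,-0.5,0,0,0],[0,0,0,-0.5,0.02,0,0],[0,0,0,-0.5,0.02,0,0],[0,0,0,-0.5,0.02,0,0],[0,0,0,0,0,0,0]],
])

```text
time_s: 6.47
ee_pos: [0.4797, 0.25, 0.108]
tool_rot: [0.708, 0.706, 0.0, 0.001]
force: [-1.4, -0.1, 0.4]
opening: -0.0004
```

>>> carry_out([
  [[0,0,0,-0.2,0,0,0],[0,0,0,-0.2,0,0,0],[0,0,0,0,0,0,0],[0,0,0,0,0,0,0]],
])

```text
time_s: 6.8
ee_pos: [0.4784, 0.2418, 0.1066]
tool_rot: [0.707, 0.707, -0.001, 0.0]
force: [-0.0, 0.4, -0.3]
opening: -0.0002
```

>>> carry_out([
  [[0,0,0,-0.2,0,0,0],[0,0,0,0,0,0,0],[0,0,0,0,0,0,0]],
])

```text
time_s: 7.05
ee_pos: [0.4784, 0.2397, 0.1066]
tool_rot: [0.707, 0.707, 0.002, -0.002]
force: [-1.2, 8.0, -0.5]
opening: 0.0001
```

>>> carry_out([
  [[0,0,0,-0.1,0,0,0],[0,0,0,0,0,0,0],[0,0,0,0,0,0,0]],
])

```text
time_s: 7.3
ee_pos: [0.4785, 0.2397, 0.1067]
tool_rot: [0.708, 0.707, 0.004, -0.003]
force: [-0.5, 14.3, -3.6]
opening: -0.0002
```

The cuff is on its stop at y=0.2397. I'll back off, lift and travel to the outer side of the elbow lip at y≈−0.168, x≈0.49.

>>> carry_out([
  [[0,0,0,0.4,0,0,0],[0,0,0,0.3,0,0,0],[0,0,0,0,0,0.0,0],[0,0,0,0,0,-0.9,0],[0,0,0,0,0,-0.9,0]],
])

```text
time_s: 7.72
ee_pos: [0.4767, 0.2513, 0.1498]
tool_rot: [0.707, 0.707, -0.003, -0.001]
force: [0.5, 1.6, -0.0]
opening: 0.0002
```

>>> carry_out([
  [[0,0,0,0,0,-0.9,0],[0,0,0,0,0,-0.9,0],[0,0,0,0,0,-0.9,0],[0,0,0,0,0,-0.5,0],[0,0,0,0,0,0,0]],
])

```text
time_s: 8.13
ee_pos: [0.4809, 0.2529, 0.2354]
tool_rot: [0.707, 0.707, 0.003, 0.002]
force: [0.9, 0.2, 0.5]
opening: -0.0005
```

>>> carry_out([
  [[0,0,0,-0.9,0.1,0,0],[0,0,0,-0.9,0.1,0,0],[0,0,0,-0.9,0.1,0,0],[0,0,0,-0.9,0.1,0,0],[0,0,0,-0.9,0.1,0,0]],
])

```text
time_s: 8.55
ee_pos: [0.4901, 0.1386, 0.2296]
tool_rot: [0.707, 0.707, -0.002, -0.001]
force: [0.5, -0.7, 0.7]
opening: 0.0001
```

>>> carry_out([
  [[0,0,0,-0.9,0,0,0],[0,0,0,-0.9,0,0,0],[0,0,0,-0.9,0,0,0],[0,0,0,-0.9,0,0,0],[0,0,0,-0.9,0,0,0]],
])

```text
time_s: 8.97
ee_pos: [0.4899, 0.0262, 0.2296]
tool_rot: [0.707, 0.707, -0.001, -0.001]
force: [-0.0, 0.0, 0.2]
opening: -0.0003
```

>>> carry_out([
  [[0,0,0,-0.9,0,0,0],[0,0,0,-0.9,0,0,0],[0,0,0,-0.9,0,0,0],[0,0,0,-0.9,0,0,0],[0,0,0,-0.9,0,0,0]],
])

```text
time_s: 9.38
ee_pos: [0.4898, -0.086, 0.2296]
tool_rot: [0.707, 0.707, -0.001, -0.001]
force: [0.2, -0.8, 1.2]
opening: 0.0001
```

>>> carry_out([
  [[0,0,0,-0.9,0,0,0],[0,0,0,-0.8,0,0,0],[0,0,0,-0.6,0,0,0],[0,0,0,0,0,0,0],[0,0,0,0,0,0,0]],
])

```text
time_s: 9.8
ee_pos: [0.4902, -0.1427, 0.23]
tool_rot: [0.708, 0.706, -0.001, -0.002]
force: [0.8, -0.2, 0.0]
opening: 0.0001
```

Run:
```python
from h import *
s=env.read_state(); print(s["ee_pos"],s["tool_rot"],s["force"],s["time_s"])
c,P=cloud("wrist"); cv2.imwrite("pics/w4.png",c)
for n,P in(("w",P),("scene",cloud("scene")[1]),("side",cloud("side")[1])):
    Q=P.reshape(-1,3); m=(abs(Q[:,1]+.195)<.01)&(Q[:,2]>.09)&(Q[:,2]<.135)&(Q[:,0]>.44)&(Q[:,0]<.505); q=Q[m]
    if len(q)>5: print(n,len(q),np.percentile(q,[2,50,98],axis=0).round(4).tolist())
```

```text
[ 0.49016454 -0.14269116  0.22996415] [ 7.07749576e-01  7.06461270e-01 -5.55464741e-04 -1.64429800e-03] [ 0.78485335 -0.158816    0.02112662] 9.8
w 238 [[0.481, -0.194, 0.0902], [0.4968, -0.1932, 0.0956], [0.5048, -0.1923, 0.1174]]
scene 9 [[0.484, -0.1994, 0.1071], [0.4942, -0.1978, 0.1277], [0.5042, -0.1963, 0.1304]]
side 31 [[0.4815, -0.1966, 0.0917], [0.4939, -0.1936, 0.1149], [0.504, -0.1923, 0.1291]]
```

View pics/w4.png

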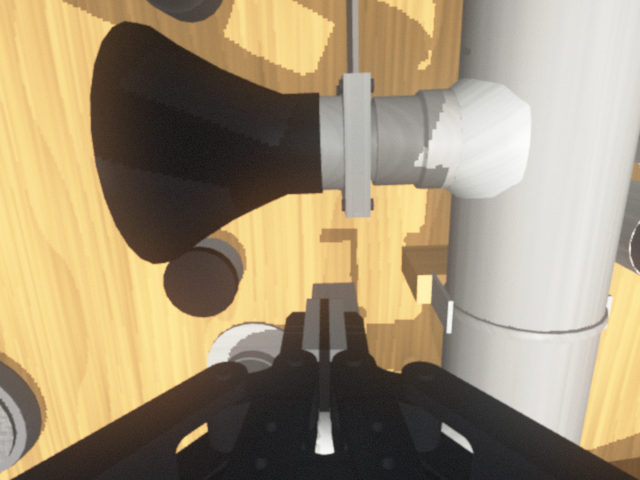

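The elbow lip's outer edge is at (335,288), at y≈−0.192 with x from 0.48. I'll shift −21 mm in y, leaving 17 mm margin, then descend and push.

>>> carry_out([
  [[0,0,0,-0.85,0,0,0],[0,0,0,0,0,0.8,0],[0,0,0,0,0,0.9,0],[0,0,0,0,0,0.9,0],[0,0,0,0,0,0.9,0]],
])

```text
time_s: 10.37
ee_pos: [0.4914, -0.1628, 0.1435]
tool_rot: [0.707, 0.708, 0.0, 0.0]
force: [-0.5, 0.3, 0.3]
opening: -0.0001
```

>>> carry_out([
  [[0,0,0,0,0,0.9,0],[0,0,0,0,0,0.6,0],[0,0,0,0,0,0,0],[0,0,0,0,0,0,0]],
])

```text
time_s: 10.7
ee_pos: [0.4905, -0.1625, 0.1059]
tool_rot: [0.707, 0.708, -0.0, -0.001]
force: [-0.4, -0.5, 0.4]
opening: 0.0001
```

>>> carry_out([
  [[0,0,0,-0.5,0,0,0],[0,0,0,-0.5,0.02,0,0],[0,0,0,-0.5,0.02,0,0],[0,0,0,-0.4,0.02,0,0],[0,0,0,0,0,0,0]],
])

```text
time_s: 11.12
ee_pos: [0.4936, -0.2144, 0.108]
tool_rot: [0.708, 0.706, -0.0, 0.002]
force: [0.8, -0.1, -1.1]
opening: -0.0001
```

>>> carry_out([
  [[0,0,0,-0.2,0,0,0],[0,0,0,-0.1,0,0,0],[0,0,0,0,0,0,0],[0,0,0,0,0,0,0]],
])

```text
time_s: 11.45
ee_pos: [0.4927, -0.2193, 0.1069]
tool_rot: [0.707, 0.707, -0.0, 0.0]
force: [0.1, -0.4, -0.1]
opening: -0.0001
```

>>> carry_out([
  [[0,0,0,-0.2,0,0,0],[0,0,0,0,0,0,0],[0,0,0,0,0,0,0]],
])

```text
time_s: 11.7
ee_pos: [0.4926, -0.2219, 0.1066]
tool_rot: [0.707, 0.707, 0.001, -0.002]
force: [0.2, 5.9, 2.1]
opening: -0.0001
```

>>> carry_out([
  [[0,0,0,-0.1,0,0,0],[0,0,0,0,0,0,0],[0,0,0,0,0,0,0]],
])

```text
time_s: 11.95
ee_pos: [0.4925, -0.222, 0.1066]
tool_rot: [0.707, 0.707, 0.003, -0.004]
force: [-0.3, 12.6, 6.3]
opening: -0.0003
```

The elbow is on its stop. I'll back off, lift and make a last check.

>>> carry_out([
  [[0,0,0,0.4,0,0,0],[0,0,0,0.3,0,0,0],[0,0,0,0,0,0.0,0],[0,0,0,0,0,-0.9,0],[0,0,0,0,0,-0.9,0]],
])

```text
time_s: 12.37
ee_pos: [0.491, -0.2081, 0.1502]
tool_rot: [0.707, 0.707, -0.001, -0.002]
force: [0.4, -0.8, -0.0]
opening: -0.0
```

>>> carry_out([
  [[0,0,0,0,0,-0.9,0],[0,0,0,0,0,-0.9,0],[0,0,0,0,0,-0.9,0],[0,0,0,0,0,-0.9,0],[0,0,0,0,0,0,0]],
])

```text
time_s: 12.78
ee_pos: [0.4956, -0.211, 0.2476]
tool_rot: [0.707, 0.707, 0.001, 0.005]
force: [1.5, -1.3, 1.6]
opening: -0.0001
```

Run:
```python
from h import *
s=env.read_state(); print(s["ee_pos"],s["force"],s["time_s"])
im=[]; C=[]
for n in("scene","side"):
    c,P=cloud(n); im.append(c[130:330,80:480]); C.append(P.reshape(-1,3))
cv2.imwrite("pics/end.png",cv2.resize(np.vstack(im),None,fx=1.5,fy=1.5))
Q=np.concatenate(C)
for nm,y in(("hood",.046),("cuff",.227),("elbow",-.234)):
    m=(abs(Q[:,1]-y)<.012)&(Q[:,2]>.09)&(Q[:,2]<.137)&(Q[:,0]>.46)&(Q[:,0]<.495); q=Q[m]
    if len(q)>5: print(nm,len(q),np.median(q,0).round(4))
```

```text
[ 0.49558741 -0.21097977  0.24762319] [ 1.48035133 -1.25178926  1.60224362] 12.7833
hood 29 [0.4826 0.0435 0.123 ]
cuff 47 [0.4777 0.2237 0.1229]
elbow 20 [ 0.4888 -0.2334  0.117 ]
```

View pics/end.png

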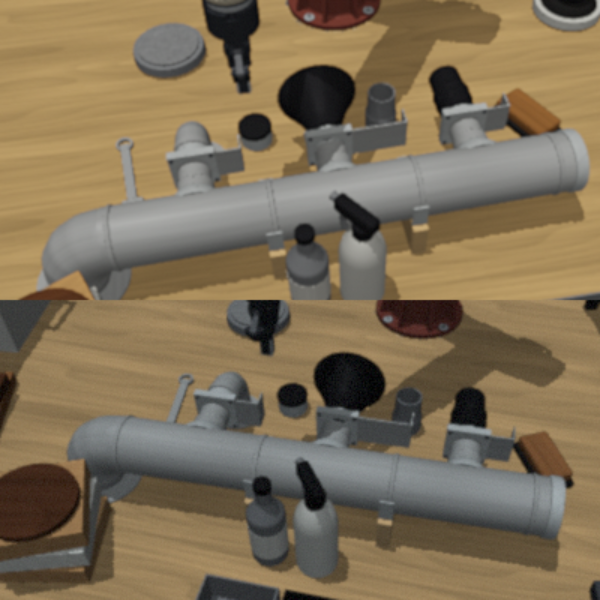

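The picture shows the hood slide far out, at about (380,135), the cuff and elbow lips close to their housings, and the bystanders in place. The fixed-camera numbers leave the hood travel at 48–54 mm, too close to the limit. I'll check each lip against its own housing from the stored and current wrist clouds.

Run:
```python
from h import *
def housing(Q,yc,xlo):
    m=(abs(Q[:,1]-yc)<.06)&(Q[:,2]>.1335)&(Q[:,2]<.143)&(Q[:,0]>xlo)&(Q[:,0]<xlo+.03); q=Q[m]
    h,e=np.histogram(q[:,1],np.arange(yc-.06,yc+.061,.002)); print(len(q),[(round(a,3),int(b)) for a,b in zip(e,h) if b])
Q=np.load("w1.npy").reshape(-1,3); print("hood housing w1"); housing(Q,-.087,.495)
Qf=np.concatenate([cloud("scene")[1].reshape(-1,3),cloud("side")[1].reshape(-1,3)])
W=cloud("wrist")[1].reshape(-1,3)
print("fixed hood/cuff/elbow")
housing(Qf,-.087,.498);housing(Qf,.147,.49);housing(Qf,-.314,.505)
print("wrist elbow lip+hood"); 
for y in(-.234,):
    m=(abs(W[:,1]-y)<.012)&(W[:,2]>.09)&(W[:,2]<.137)&(W[:,0]>.46)&(W[:,0]<.5); print(m.sum(),np.percentile(W[m],[2,50,98],axis=0).round(4) if m.sum() else 0)
```

```text
hood housing w1
1094 [(np.float64(-0.101), 2), (np.float64(-0.099), 4), (np.float64(-0.097), 4), (np.float64(-0.095), 7), (np.float64(-0.093), 7), (np.float64(-0.091), 7), (np.float64(-0.089), 13), (np.float64(-0.087), 10), (np.float64(-0.085), 12), (np.float64(-0.083), 16), (np.float64(-0.081), 16), (np.float64(-0.079), 15), (np.float64(-0.077), 18), (np.float64(-0.075), 31), (np.float64(-0.073), 45), (np.float64(-0.071), 67), (np.float64(-0.069), 63), (np.float64(-0.067), 62), (np.float64(-0.065), 66), (np.float64(-0.063), 70), (np.float64(-0.061), 64), (np.float64(-0.059), 68), (np.float64(-0.057), 79), (np.float64(-0.055), 82), (np.float64(-0.053), 90), (np.float64(-0.051), 64), (np.float64(-0.049), 112)]
fixed hood/cuff/elbow
266 [(np.float64(-0.127), 4), (np.float64(-0.125), 4), (np.float64(-0.123), 9), (np.float64(-0.121), 7), (np.float64(-0.119), 6), (np.float64(-0.117), 9), (np.float64(-0.115), 8), (np.float64(-0.113), 6), (np.float64(-0.111), 8), (np.float64(-0.109), 7), (np.float64(-0.107), 6), (np.float64(-0.105), 5), (np.float64(-0.103), 9), (np.float64(-0.101), 5), (np.
[... 2041 characters left out ...]
np.float64(-0.32), 6), (np.float64(-0.318), 9), (np.float64(-0.316), 7), (np.float64(-0.314), 5), (np.float64(-0.312), 11), (np.float64(-0.31), 7), (np.float64(-0.308), 6), (np.float64(-0.306), 5), (np.float64(-0.304), 5), (np.float64(-0.302), 8), (np.float64(-0.3), 8), (np.float64(-0.298), 7), (np.float64(-0.296), 4), (np.float64(-0.294), 7), (np.float64(-0.292), 7), (np.float64(-0.29), 9), (np.float64(-0.288), 8), (np.float64(-0.286), 4), (np.float64(-0.284), 8), (np.float64(-0.282), 5), (np.float64(-0.28), 8), (np.float64(-0.278), 5), (np.float64(-0.276), 2), (np.float64(-0.274), 1)]
wrist elbow lip+hood
695 [[ 0.4817 -0.2349  0.091 ]
 [ 0.4908 -0.2328  0.1159]
 [ 0.4996 -0.2322  0.1311]]
```

Each lip measured against its own housing (mid-lip gap):

| Gate | Measured gap | Expected at its end stop |
|---|---|---|
| Hood | 92–95 mm | 95.5 mm (open) |
| Cuff | 39.7 mm | 41.5 mm (shut) |
| Elbow | 41.6 mm | 41.5 mm (shut) |

All agree with the end stops within the calibration error, and the stops were also felt by force. The arm is clear, so I'm handing in.

```bash
python3 -c "
from bench import env
print(env.job_done())"
```

```text
the job is handed in; nothing more can be done
None
```

The hood gate is wide open and the cuff and elbow gates are shut, done in that order. I pushed each lip with the closed fingertips until its stop was felt (about 23, 14 and 13 N, with no further motion) and did not pinch any of them. I handed in at about 13 s with the arm lifted clear; no verdict is reported.

**Last checks:**
- **Gates:** Measured against their own housings, the lips give the hood about 50–54 mm out, and the cuff and elbow within about 2 mm of fully in.
- **Camera disagreement:** The fixed cameras read the hood about 3 mm less open than the wrist camera did. A fixed-camera comparison with the other two lips put it at only 48 mm. I relied on the felt stop and the lip-to-housing check.
- **Bystanders:** All six looked in place in the last picture, though I did not measure their positions.

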